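Counter-hold the hidden bolt head behind a bracket

TASK

The ring spanner on the nut in front of the U-shaped steel bracket has sagged onto the small brass oiler and must be held level so that the nut can be locked. First lift the wooden ring clamp off the top of the bracket and lay it (not drop it) on the bare bench, clear of the bracket; then reach down into the gap between the bracket's two plates, grip the hidden bolt head by its flats and turn it, by the head only, until the spanner stands level. Finish still holding the head there so that it cannot turn, with nothing else carrying the spanner, and leave the oiler and the other things where they stand.

Things in the scene. Friction and masses are not known exactly. Their poses are not given: they have to be found in the camera images.
- bracket: fixed U bracket of dark steel. Origin on the bench right under the bolt head; x along the bolt, away from the robot (yaw under 0.3). Two upright plates 84 mm wide (y), 92 mm high: front x = -26 to -20 mm, rear x = +28 to +34 mm; the 48 mm gap between is open above and at the sides, floor 6 mm high. At each side a 28 mm ear with a screw, 9 mm high, on the bench
- bolt_head: hexagonal bolt head in the gap, 18 mm across flats, 14 mm long along the bolt. Origin at its middle on the bolt's axis, 70 mm above the bench, 22 mm below the plates' tops. x along the bolt (bracket's x); y is normal to a pair of flats and turns with the bolt: level when the spanner is level. A 12 mm long, 19 mm thick brass spacer lies between it and the front plate
- bolt (a joint): angle (rad) of bolt, head, nut and spanner, which turn as one about the bracket's x: 0 spanner level, positive (right-handed about x, clockwise seen from the robot) with its free end sagging. The spanner's weight turns it (0.05 to 0.1 N m), with almost no friction; at the start it is at 0.25 to 0.5, the spanner lying on the oiler
- spanner: grey metal ring spanner on the nut, in front of the front plate. Origin on the bolt's axis at the middle of the bolt head; the spanner itself lies 44 to 54 mm in front of that, its handle, 14 mm wide, runs along its own -y (the robot's right) to 129 mm from the axis
- spanner_end (a point): free end of the spanner's handle, 129 mm from the bolt's axis
- ring_clamp: loose wooden ring clamp (a bar-shaped hand vise), 126 mm long along its y, 30 mm wide along its x at the middle, 22 mm thick, lying across the top edges of both plates, over the gap. Origin at the centre of its underside, 92 mm above the bench at the start. Bare bench for it lies in front and to the left of the bracket, round x = 0.43, y = -0.11
- brass_oiler: loose small brass oiler, 31 mm in diameter, 34 mm high, standing on the bench in front of the bracket under the spanner's handle. Origin at the centre of its underside
- desk_lamp: fixed desk lamp to keep the arm clear of: its shade, 0.17 m wide, hangs 0.54 m and more above the bench round x = 0.56, y = 0.06; its foot and thin upright arm stand at x = 0.75, y = -0.15
- stone_tray: bystander: round flat tray, 70 mm wide, 8 mm high. Origin at the centre of its underside
- flat_pliers: bystander: flat pliers lying on the bench, 138 mm long along their y, 45 mm wide, 12 mm high. Origin at the centre of the underside
- blue_lighter: bystander: lighter lying on the bench, 70 mm long along its y, 24 mm wide, 13 mm high. Origin at the centre of the underside

How it is judged:
By the outcome, as a careful person would: the job done as asked, in the order asked, and still so for the second after the job is handed in, while the arm keeps its last pose, push and grip.
It also fails if it takes over 51 s, if anything falls off the work surface, if the arm or the gripper's body presses on something with over 40 N, if the wrist force passes 120 N, or if a joint passes its speed limit or range.

ROBOT

A 7-joint arm with a two-finger parallel gripper is mounted at the origin on a cart in front of the work surface, level with it; the furniture and walls round the work are solid. World frame = base frame: x ahead of the robot, y to its left, z up, the work surface at z = 0. Lengths are in mm, angles in rad, forces in N, time in s.
With the tool pointing down it reaches from about 350 to 900 mm from the base axis. Payload 7.2 kg.
Tool frame: the origin (TCP) lies at the very end of the fingers, on their centre line; the grasp point (between the pads) lies 19 mm behind it (robot.hold_point_z is the distance from the TCP to the grasp point, in mm); z points along the fingers, y is the direction in which the jaws open and shut (so a half turn about z gives the same grasp; the last joint's range is limited). The gripper opens to 85 mm and grips with 20 to 120 N. Pads are 22 mm wide; open, the fingers measure 114 mm over their backs; the gripper's body (76 mm by 85 mm) begins 54 mm behind the grasp point. The pads swing forward as they close: fully open they stand 13 mm farther back than shut.
Start: joints at [-1.306, 0.411, -0.013, 1.596, 0.006, 1.134, -0.082], TCP at [204.191, 590.707, 231.297] pointing down, gripper open.
Joint ranges: [-2.95, 2.95], [-0.29, 1.99], [-1.47, 1.44], [0.14, 2.54], [-1.03, 4.17], [0.13, 1.85], [-2.86, 2.86]. Speed limits (rad/s): [2.39, 2.39, 3.01, 3.01, 3.14, 3.14, 3.14].

INTERFACE

Orientations are given as a 3x3 rotation matrix whose columns are the frame's x, y, z axes.
In Python, from rig import telemetry, snapshot, camera_info, ticket, robot gives the robot as it stands. The module is installed in compiled form; this text tells all that it offers.
- The arm moves only by the shell command python3 -m pendant 'ROWS' [FORCE]. ROWS is text: rows parted by semicolons, each of 7 numbers parted by spaces: the finger opening in cm, from 0 to 8.54, then the shift along the tool's x, y, z in cm, then the turn, a rotation vector about the tool's x, y, z in degrees. A call has 1 to 10 rows; each row shifts and turns the pose as measured when the row begins, along the tool's axes as they then stand; what a row does not reach is not made up. A row lasts 1/8 s, in which the tool goes at most 62.5 mm and 10.7 degrees, less where a joint would pass 70% of its speed; a pose out of reach is approached as far as the arm can. A call is refused whole if a number of a shift passes 6.25 or a number of a turn 10.7, either way. A call with a gripper value outside its range is refused whole. The fingers move at their own pace and stop on an object; FORCE is the grip in N (left out, the last holds). Time passes only in rows, so rows that do not move let the fingers close. It gives the time, the measured TCP pose, the force and the opening at its end, in the units of the state.
- telemetry.get_obs(): the state, without advancing time (a new reading comes with each control period).
- snapshot(name): name is "scene" or "top" or "wrist"; returns the picture (480x640x3 uint8, red, green, blue); there is no depth.
- camera_info(name): a dict with "mtx" (3x3 intrinsics, pixels), "k1" (the pictures are not rectified: a ray, as slopes to the right and down, at radius r is drawn at 1 + k1 r^2 times it, then the intrinsics apply), "world_from_camera" (4x4, takes a point from camera to world coordinates); the wrist camera has in their place "hand_eye" (4x4, takes a point from camera to tool coordinates, whose origin is the TCP and whose axes are the flange's). Camera axes: x right, y down, z forward; pixel columns grow to the right and rows downward; lengths in mm; the calibration is good to about 2 mm. A picture is of the moment at which its call begins: read the wrist's pose just before it. camera_info takes no time and is no camera call.
- ticket.close_job(): hands the job in, once; it reports no verdict.
The state is a dict: "time": time; "joint_pos": joint angles; "joint_velocities": joint speeds; "joint_torque": joint torques, N m; "tcp_pos": TCP position; "orientation": TCP orientation; "ft_force": force on the tool from outside, world axes, zero at the start; "wrist_torque": the same for the moment, N m; "width": finger opening in mm.
Only numpy, scipy, OpenCV 4.12 (cv2) and the standard library are available. Lean on these libraries where they do the work, as an engineer would, in place of code of your own. Each camera call takes 0.05 s, during which the arm holds its last target.

## Working session

There is one attempt and no reset: what is moved stays moved. The work goes in short steps, Python scripts to look and compute and a shell command to move; the robot and the scene stay as the last step left them, time stands still between calls to the robot, and variables do not carry over. Pictures are saved under pics/ and viewed, and the job is handed in when it is done.

```bash
mkdir -p pics; python3 - <<'E'
from rig import telemetry, snapshot, camera_info, robot
import cv2, numpy as np
o=telemetry.get_obs()
for k,v in o.items(): print(k,np.round(v,3).tolist())
print(robot.hold_point_z,[a for a in dir(robot) if a[0]!='_'])
for n in ("scene","top","wrist"):
    print(n,camera_info(n))
for n in ("scene","top"):
    cv2.imwrite(f"pics/{n}0.png",snapshot(n)[:,:,::-1])
E
```

```text
time 0.0
joint_pos [-1.306, 0.412, -0.013, 1.597, 0.006, 1.134, -0.082]
joint_velocities [0.001, -0.002, -0.001, 0.0, -0.0, 0.0, -0.0]
joint_torque [-0.0, -60.062, 0.681, -29.942, 0.014, 0.01, -0.0]
tcp_pos [204.038, 590.218, 230.435]
orientation [[-0.945, 0.327, -0.0], [0.327, 0.945, -0.002], [-0.0, -0.002, -1.0]]
ft_force [0.091, -0.025, 0.512]
wrist_torque [-0.03, -0.025, -0.007]
width 84.911
18.700000000000003 ['Unreachable', 'hold_point_z']
scene {'mtx': array([[518.85503585,   0.        , 315.31412458],
       [  0.        , 518.85503585, 235.96014933],
       [  0.        ,   0.        ,   1.        ]]), 'k1': -0.027950700705266396, 'world_from_camera': array([[ 8.13509720e-01, -2.91199679e-01,  5.03393169e-01,
         1.05583322e+02],
       [-5.81372428e-01, -3.85754275e-01,  7.16379605e-01,
        -8.60180819e+02],
       [-1.44234443e-02, -8.75440681e-01, -4.83110317e-01,
         5.05034905e+02],
       [ 0.00000000e+00,  0.00000000e+00,  0.00000000e+00,
         1.00000000e+00]])}
top {'mtx': array([[501.51296812,   0.        , 319.61024251],
       [  0.        , 501.
[... 319 characters left out ...]
, -1.83047049e-01, -9.83085357e-01,
         9.87271852e+02],
       [ 0.00000000e+00,  0.00000000e+00,  0.00000000e+00,
         1.00000000e+00]])}
wrist {'mtx': array([[336.97438784,   0.        , 324.27886361],
       [  0.        , 336.97438784, 239.27364574],
       [  0.        ,   0.        ,   1.        ]]), 'k1': -0.011585369314329555, 'hand_eye': array([[ 9.62459426e-04, -9.62385664e-01, -2.71685308e-01,
         6.80058814e+01],
       [ 9.99999454e-01,  8.15759203e-04,  6.52902208e-04,
        -6.82024137e-01],
       [-4.06713935e-04, -2.71685788e-01,  9.62385924e-01,
        -1.44391984e+02],
       [ 0.00000000e+00,  0.00000000e+00,  0.00000000e+00,
         1.00000000e+00]])}
```

View pics/scene0.png

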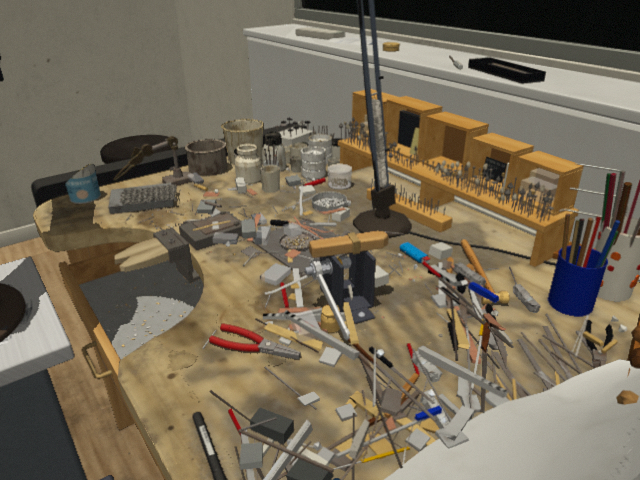

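View pics/top0.png

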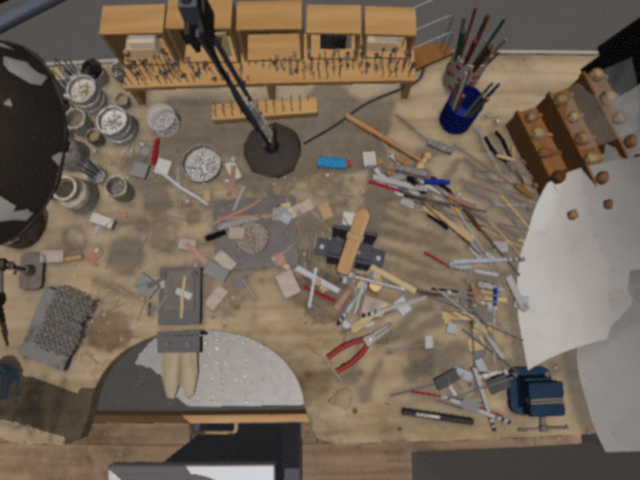

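```bash
python3 - <<'E'
import cv2
a=cv2.imread("pics/top0.png")[180:340,270:470]; cv2.imwrite("pics/top0c.png",cv2.resize(a,None,fx=4,fy=3.75,interpolation=cv2.INTER_CUBIC) if 0 else cv2.resize(a,None,fx=3.75,fy=3.75,interpolation=cv2.INTER_CUBIC))
a=cv2.imread("pics/scene0.png")[210:370,240:440]; cv2.imwrite("pics/scene0c.png",cv2.resize(a,None,fx=3.75,fy=3.75,interpolation=cv2.INTER_CUBIC))
E
```

```text
(no output)
```

View pics/top0c.png

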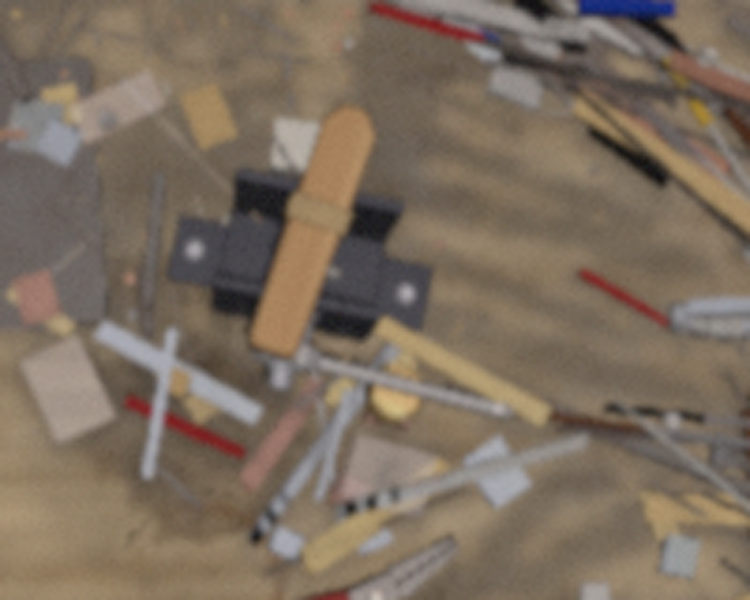

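View pics/scene0c.png

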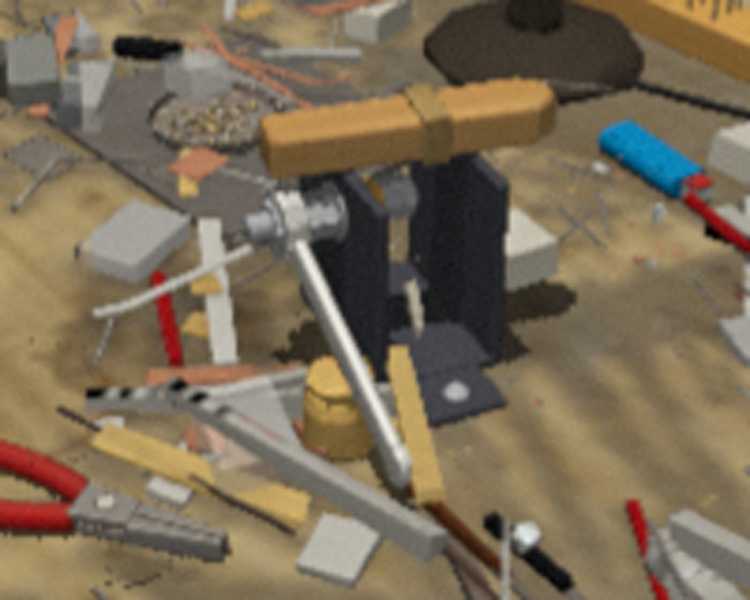

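```bash
cat > h.py <<'E'
import numpy as np, cv2
from rig import telemetry, snapshot, camera_info
def cam(n,obs=None):
    c=camera_info(n); K=np.array(c["mtx"]); D=np.array([c["k1"],0,0,0.])
    if n=="wrist":
        o=obs or telemetry.get_obs(); T=np.eye(4);T[:3,:3]=o["orientation"];T[:3,3]=o["tcp_pos"]; W=T@c["hand_eye"]
    else: W=np.array(c["world_from_camera"])
    return K,D,W
def ray(n,uv,obs=None):
    K,D,W=cam(n,obs); p=cv2.undistortPoints(np.array([[uv]],float),K,D)[0,0]
    return W[:3,3],W[:3,:3]@np.array([p[0],p[1],1.])
def pz(n,uv,z,obs=None):
    o,d=ray(n,uv,obs); return o+d*(z-o[2])/d[2]
def proj(n,P,obs=None):
    K,D,W=cam(n,obs); M=np.linalg.inv(W)
    return cv2.projectPoints(np.atleast_2d(np.array(P,float)),cv2.Rodrigues(M[:3,:3])[0],M[:3,3],K,D)[0][:,0]
def pic(n,name,crop=None,f=1,pts=None):
    im=snapshot(n)[:,:,::-1].copy()
    if pts is not None:
        for u in pts: cv2.circle(im,tuple(int(round(v)) for v in u),1,(0,255,0),-1)
    cv2.imwrite(f"pics/{name}_full.png",im)
    if crop: x0,y0,x1,y1=crop; im=im[y0:y1,x0:x1]
    cv2.imwrite(f"pics/{name}.png",cv2.resize(im,None,fx=f,fy=f,interpolation=cv2.INTER_CUBIC))
E
python3 - <<'E'
from h import *
c=lambda u,v:(u/3.75+270-.37,v/3.75+180-.37)
L=pz("top",c(195,250),9);R=pz("top",c(406,293),9)
print("screws",L,R,np.linalg.norm(L-R),"mid",(L+R)/2,"yaw",np.arctan2(-(L-R)[0],(L-R)[1]))
A=pz("top",c(352,109),114);B=pz("top",c(272,352),114)
print("clamp ends",A,B,np.linalg.norm(A-B))
d=A-B;print("clamp mid",(A+B)/2,"dir deg",np.degrees(np.arctan2(d[1],d[0])))
print("plate corners FR", pz("top",c(366,337),92), "FL",pz("top",c(213,309),92), "RL",pz("top",c(237,170),92),"RR",pz("top",c(402,205),92))
s=lambda u,v:(u/3.75+240-.37,v/3.75+210-.37)
print("oiler base scene",pz("scene",s(338,440),0)," top top",pz("top",c(396,400),34))
print("sp end z?",[pz("scene",s(400,475),z) for z in (10,20,30)])
E
```

```text
screws [ 563.83100264 -257.70332551    9.        ] [ 538.43678478 -368.2402494     9.        ] 113.41639141636463 mid [ 551.13389371 -312.97178745    9.        ] yaw -0.22581683921125778
clamp ends [ 612.05365012 -334.09472417  114.        ] [ 496.03944239 -292.44754808  114.        ] 123.26306693792996
clamp mid [ 554.04654626 -313.27113613  114.        ] dir deg -19.74729607945274
plate corners FR [ 504.94809029 -338.64590566   92.        ] FL [ 520.10694595 -265.60196525   92.        ] RL [ 588.23370917 -278.87237266   92.        ] RR [ 569.1039506 -358.5816788   92.       ]
oiler base scene [ 482.02411316 -358.90015746    0.        ]  top top [ 479.83508301 -358.05072955   34.        ]
sp end z? [array([ 481.06697313, -400.3871121 ,   10.        ]), array([ 473.48197969, -409.6752189 ,   20.        ]), array([ 465.89698625, -418.96332571,   30.        ])]
```

```bash
cat >> h.py <<'E'
def to(x,y,z):
    o=telemetry.get_obs(); R=np.array(o["orientation"]); d=np.array([x,y,z])-o["tcp_pos"]
    t=R.T@d/10; n=int(np.ceil(np.linalg.norm(t)/6)); print("tcp",np.round(o["tcp_pos"],1),"shift cm",np.round(t,2),"rows",n,"each",np.round(t/n,2))
def st():
    o=telemetry.get_obs(); print("t",round(o["time"],2),"tcp",np.round(o["tcp_pos"],1),"F",np.round(o["ft_force"],1),"w",round(o["width"],1),"\n",np.round(o["orientation"],3).tolist(),"q",np.round(o["joint_pos"],2))
E
python3 - <<'E'
from h import *
print(proj("top",[[430,-110,0],[490,-130,0],[370,-90,0],[400,-160,0],[430,-110,22],[560,60,0]]))
to(400,0,235)
im=cv2.imread("pics/top0.png")[250:410,220:420]; cv2.imwrite("pics/pl.png",cv2.resize(im,None,fx=3.75,fy=3.75,interpolation=cv2.INTER_CUBIC))
E
```

```text
[[247.64140858 316.00745788]
 [257.81735564 285.24626717]
 [237.32785693 347.28723229]
 [273.22300456 331.05371095]
 [245.94870286 315.56992197]
 [164.00441405 252.27985128]]
tcp [204.1 590.3 230.5] shift cm [-37.8  -49.39  -0.37] rows 11 each [-3.44 -4.49 -0.03]
```

View pics/pl.png

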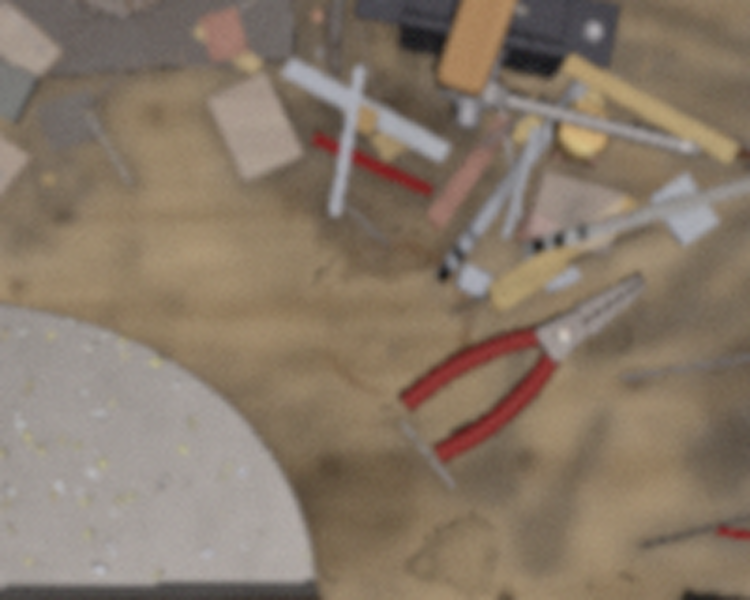

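```bash
python3 -m pendant '7 -3.5 -4.5 0 0 0 0;7 -3.5 -4.5 0 0 0 0;7 -3.5 -4.5 0 0 0 0;7 -3.5 -4.5 0 0 0 0;7 -3.5 -4.5 0 0 0 0;7 -3.5 -4.5 0 0 0 0;7 -3.5 -4.5 0 0 0 0;7 -3.5 -4.5 0 0 0 0;7 -3.5 -4.5 0 0 0 0;7 -3.5 -4.5 0 0 0 0' 40; python3 - <<'E'
from h import *
st(); to(554,-313,220)
E
```

```text
time: 1.35
tcp_pos: [390.8, 36.6, 228.7]
orientation: [[-0.947, 0.32, -0.001], [0.32, 0.947, -0.002], [0.001, -0.003, -1.0]]
ft_force: [1.1, 0.7, -0.1]
width: 69.6
t 1.35 tcp [390.8  36.6 228.7] F [ 1.1  0.7 -0.1] w 69.6 
 [[-0.947, 0.32, -0.001], [0.32, 0.947, -0.002], [0.001, -0.003, -1.0]] q [-0.64 -0.01  0.43  2.14  0.01  1.02  1.02]
tcp [390.8  36.6 228.7] shift cm [-26.65 -27.89   0.92] rows 7 each [-3.81 -3.98  0.13]
```

```bash
python3 -m pendant '6 -3.8 -4 0 0 0 0;6 -3.8 -4 0 0 0 0;6 -3.8 -4 0 0 0 0;6 -3.8 -4 0 0 0 0;6 -3.8 -4 0 0 0 0;6 -3.8 -4 0 0 0 0;6 -3 -3 0 0 0 0;6 0 0 0 0 0 0' 40; python3 - <<'E'
from h import *
st(); pic("wrist","w1")
E
```

```text
time: 2.35
tcp_pos: [551.8, -316.5, 227.0]
orientation: [[-0.947, 0.321, -0.003], [0.321, 0.947, -0.002], [0.002, -0.003, -1.0]]
ft_force: [-0.1, 0.2, -0.2]
width: 59.8
t 2.35 tcp [ 551.8 -316.5  227. ] F [-0.1  0.2 -0.2] w 59.8 
 [[-0.947, 0.321, -0.003], [0.321, 0.947, -0.002], [0.002, -0.003, -1.0]] q [-0.01  0.49  0.66  1.6  -0.32  1.16  1.97]
```

View pics/w1.png

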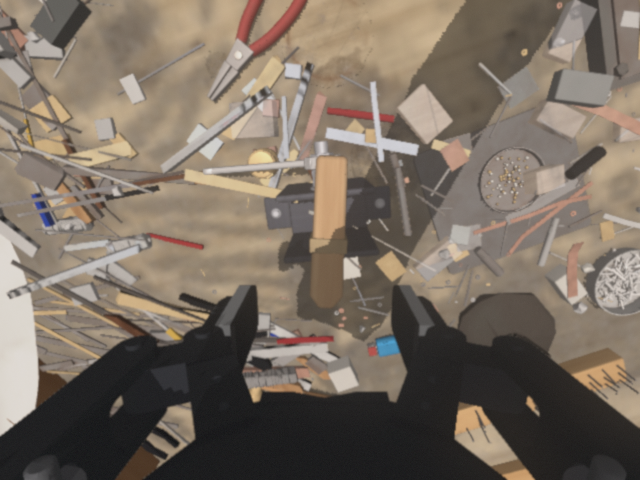

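```bash
python3 - <<'E'
import cv2
im=cv2.imread("pics/w1.png")[130:320,240:420]; cv2.imwrite("pics/w1c.png",cv2.resize(im,None,fx=3.15,fy=3.15,interpolation=cv2.INTER_CUBIC))
E
```

```text
(no output)
```

View pics/w1c.png

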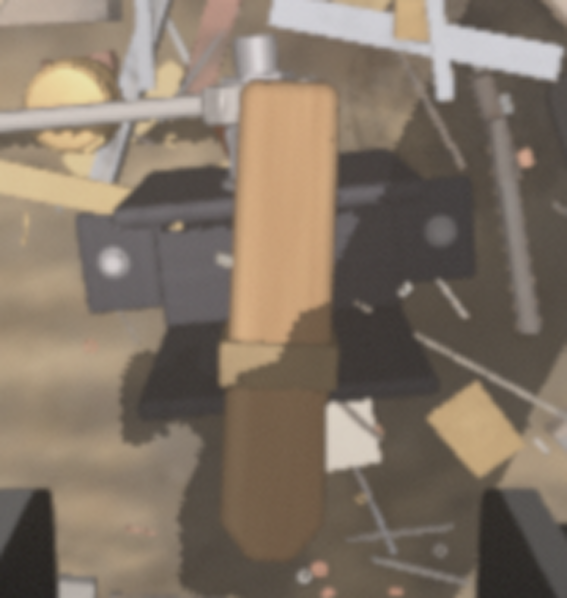

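```bash
python3 - <<'E'
from h import *
c=lambda u,v:(u/3.15+240-.34,v/3.15+130-.34)
L=pz("wrist",c(440,231),9);R=pz("wrist",c(114,262),9)
print("screws",L,R,np.linalg.norm(L-R),"mid",(L+R)/2,"yaw",np.arctan2(-(L-R)[0],(L-R)[1]))
A=pz("wrist",c(271,559),114);B=pz("wrist",c(290,84),114);M=pz("wrist",c(278,365),114)
d=A-B;print("clamp",A,B,np.linalg.norm(d),"mid",(A+B)/2,"band",M,"dir",np.degrees(np.arctan2(d[1],d[0])))
print("width band",pz("wrist",c(219,365),114),pz("wrist",c(337,365),114))
print("plate corners FR", pz("wrist",c(117,222),92),"FL",pz("wrist",c(425,180),92),"RR",pz("wrist",c(140,414),92),"RL",pz("wrist",c(437,386),92))
print("oiler top",pz("wrist",c(68,102),34))
E
```

```text
screws [ 563.40466121 -256.62251636    9.        ] [ 537.76879551 -366.87153358    9.        ] 113.19029732359175 mid [ 550.58672836 -311.74702497    9.        ] yaw -0.22846703251022277
clamp [ 611.85688737 -334.54244118  114.        ] [ 496.46677045 -291.12016274  114.        ] 123.28979417326413 mid [ 554.16182891 -312.83130196  114.        ] band [ 561.16433937 -315.67381851  114.        ] dir -20.62174392030609
width band [ 556.40454825 -329.8324453   114.        ] [ 565.92397298 -301.51683073  114.        ]
plate corners FR [ 516.38114032 -345.49026017   92.        ] FL [ 531.75653245 -265.05186478   92.        ] RR [ 568.74653231 -358.50229029   92.        ] RL [ 587.22989633 -277.834708     92.        ]
oiler top [ 482.47028993 -357.42088156   34.        ]
```

```bash
python3 -m pendant '6 -0.35 0.4 4 0 0 1.2;6 0 0 4 0 0 0;6 0 0 2 0 0 0;6 0 0 1 0 0 0;6 0 0 0 0 0 0'; python3 - <<'E'
from h import *
st(); to(556,-313.5,95);pic("wrist","w2")
E
```

```text
time: 3.02
tcp_pos: [555.9, -305.0, 114.5]
orientation: [[-0.942, 0.335, -0.002], [0.335, 0.942, 0.004], [0.004, 0.003, -1.0]]
ft_force: [-0.6, 0.4, 0.4]
width: 60.2
t 3.02 tcp [ 555.9 -305.   114.5] F [-0.6  0.4  0.4] w 60.2 
 [[-0.942, 0.335, -0.002], [0.335, 0.942, 0.004], [0.004, 0.003, -1.0]] q [ 0.01  0.61  0.6   1.72 -0.41  0.95  2.  ]
tcp [ 555.9 -305.   114.5] shift cm [-0.3  -0.81  1.95] rows 1 each [-0.3  -0.81  1.95]
```

View pics/w2.png

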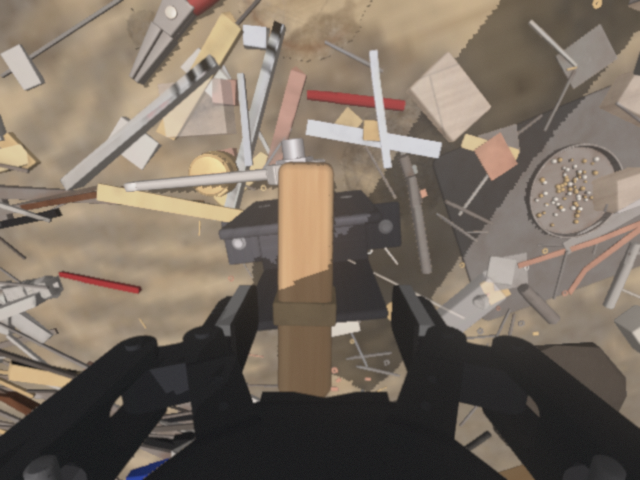

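```bash
python3 -m pendant '6 -0.3 -0.8 0 0 0 0;6 0 0 1 0 0 0;6 0 0 0.7 0 0 0;6 0 0 0 0 0 0'; python3 - <<'E'
from h import *
st(); to(556,-313.5,95);pic("wrist","w3")
E
```

```text
time: 3.58
tcp_pos: [557.4, -315.1, 99.3]
orientation: [[-0.942, 0.335, 0.002], [0.335, 0.942, 0.002], [-0.001, 0.003, -1.0]]
ft_force: [-0.1, 0.2, -0.8]
width: 60.0
t 3.58 tcp [ 557.4 -315.1   99.3] F [-0.1  0.2 -0.8] w 60.0 
 [[-0.942, 0.335, 0.002], [0.335, 0.942, 0.002], [-0.001, 0.003, -1.0]] q [ 0.04  0.63  0.59  1.71 -0.43  0.93  2.03]
tcp [ 557.4 -315.1   99.3] shift cm [0.19 0.1  0.43] rows 1 each [0.19 0.1  0.43]
```

View pics/w3.png

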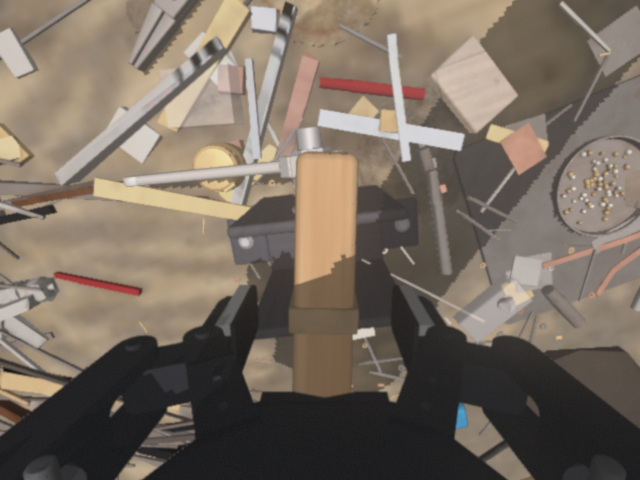

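```bash
python3 -m pendant '6 0.2 0.1 0.5 0 0 0;4.5 0 0 0 0 0 0;3.5 0 0 0 0 0 0;2 0 0 0 0 0 0;1.5 0 0 0 0 0 0;1 0 0 0 0 0 0;1 0 0 0 0 0 0' 40; python3 - <<'E'
from h import *
st()
E
```

```text
time: 4.5
tcp_pos: [556.2, -313.3, 94.7]
orientation: [[-0.942, 0.335, 0.003], [0.335, 0.942, 0.002], [-0.002, 0.003, -1.0]]
ft_force: [-0.5, -0.1, -0.9]
width: 25.4
t 4.5 tcp [ 556.2 -313.3   94.7] F [-0.5 -0.1 -0.9] w 25.4 
 [[-0.942, 0.335, 0.003], [0.335, 0.942, 0.002], [-0.002, 0.003, -1.0]] q [ 0.04  0.63  0.59  1.72 -0.43  0.92  2.03]
```

```bash
python3 -m pendant '1 0 0 -0.4 0 0 0;1 0 0 -1 0 0 0;1 0 0 -3 0 0 0;1 0 0 -4 0 0 0;1 0 0 -4 0 0 0;1 0 0 0 0 0 0' 40; python3 - <<'E'
from h import *
st();pic("wrist","w4")
to(430,-150,200)
E
```

```text
time: 5.25
tcp_pos: [555.7, -314.2, 225.3]
orientation: [[-0.942, 0.336, 0.004], [0.336, 0.942, 0.001], [-0.003, 0.002, -1.0]]
ft_force: [-1.0, 0.7, -1.0]
width: 25.1
t 5.25 tcp [ 555.7 -314.2  225.3] F [-1.   0.7 -1. ] w 25.1 
 [[-0.942, 0.336, 0.004], [0.336, 0.942, 0.001], [-0.003, 0.002, -1.0]] q [-0.02  0.5   0.67  1.6  -0.33  1.15  1.95]
tcp [ 555.  -313.4  223.5] shift cm [17.26 11.19  2.37] rows 4 each [4.32 2.8  0.59]
```

View pics/w4.png

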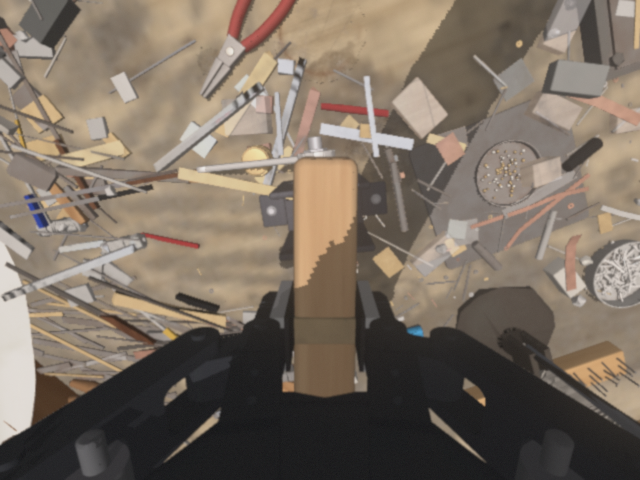

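```bash
python3 -m pendant '1 4.3 2.8 0.3 0 0 0;1 4.3 2.8 0.3 0 0 0;1 4.3 2.8 0.3 0 0 0;1 4 2.6 0.3 0 0 0;1 0 0 0 0 0 10;1 0 0 0 0 0 10;1 0 0 0 0 0 10;1 0 0 0 0 0 10;1 0 0 0 0 0 10;1 0 0 0 0 0 10' 40; python3 - <<'E'
from h import *
st();to(430,-150,120)
E
```

```text
time: 6.55
tcp_pos: [421.7, -144.5, 203.0]
orientation: [[-0.151, 0.988, -0.014], [0.988, 0.152, 0.006], [0.008, -0.013, -1.0]]
ft_force: [0.1, 0.2, -0.0]
width: 25.1
t 6.55 tcp [ 421.7 -144.5  203. ] F [ 0.1  0.2 -0. ] w 25.1 
 [[-0.151, 0.988, -0.014], [0.988, 0.152, 0.006], [0.008, -0.013, -1.0]] q [-0.53  0.17  0.86  2.07 -0.16  0.98  0.57]
tcp [ 421.7 -144.5  203. ] shift cm [-0.73  0.84  8.29] rows 2 each [-0.37  0.42  4.14]
```

```bash
python3 -m pendant '1 -0.7 0.9 3 -0.7 -0.4 0;1 0 0 5 0 0 0;1 0 0 4 0 0 0;1 0 0 4 0 0 0;1 0 0 0 0 0 0' 40; python3 - <<'E'
from h import *
st();to(430,-150,4);pic("wrist","w5")
pic("scene","s5")
E
```

```text
time: 7.18
tcp_pos: [429.4, -148.4, 36.4]
orientation: [[-0.15, 0.989, -0.004], [0.989, 0.15, 0.001], [0.002, -0.004, -1.0]]
ft_force: [-0.4, -0.7, 0.8]
width: 24.9
t 7.17 tcp [ 429.4 -148.4   36.4] F [-0.4 -0.7  0.8] w 24.9 
 [[-0.15, 0.989, -0.004], [0.989, 0.15, 0.001], [0.002, -0.004, -1.0]] q [-0.29  0.49  0.65  2.2  -0.52  0.61  0.9 ]
tcp [ 429.4 -148.4   36.4] shift cm [-0.18  0.04  3.24] rows 1 each [-0.18  0.04  3.24]
```

View pics/w5.png

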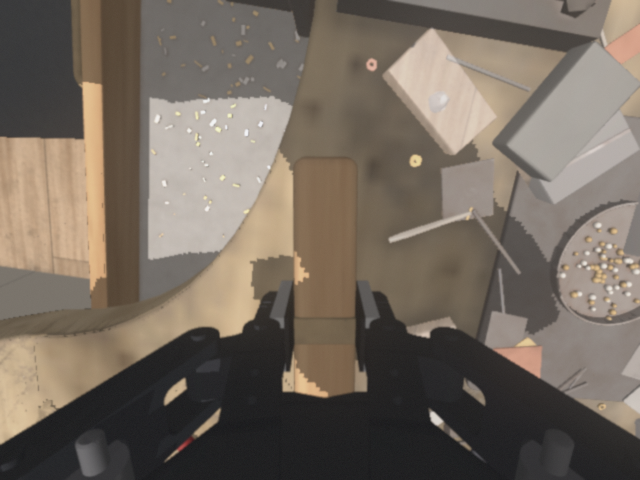

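View pics/s5.png

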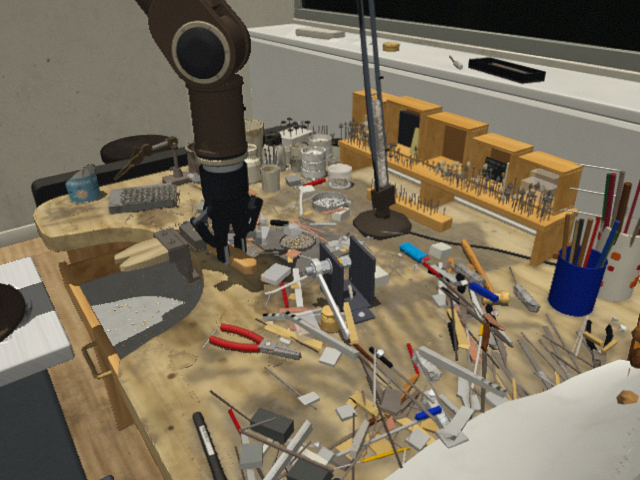

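```bash
python3 - <<'E'
from h import *
o=telemetry.get_obs();R=np.array(o["orientation"])
im=cv2.imread("pics/w5_full.png"); im2=cv2.imread("pics/top0.png")
off=np.array([-2,2])  # clamp centre rel. tcp
for c,col in (((430,-150),(0,255,0)),((438,-156),(0,0,255))):
    P=[[c[0]+R[0,0]*a+R[0,1]*b,c[1]+R[1,0]*a+R[1,1]*b,0] for a,b in((-63,-15),(63,-15),(63,15),(-63,15))]
    cv2.polylines(im,[proj("wrist",P,o).astype(int)],True,col); cv2.polylines(im2,[(proj("top",P)).astype(int)],True,col)
cv2.imwrite("pics/fp.png",im)
im2=im2[250:410,200:400];cv2.imwrite("pics/fp2.png",cv2.resize(im2,None,fx=3.75,fy=3.75))
E
```

```text
(no output)
```

View pics/fp.png

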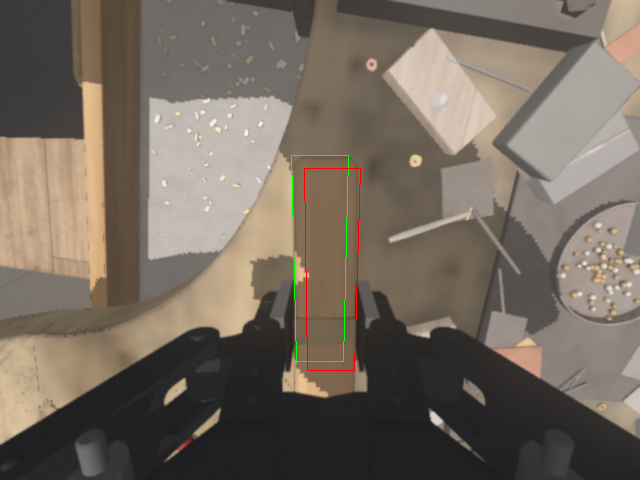

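View pics/fp2.png

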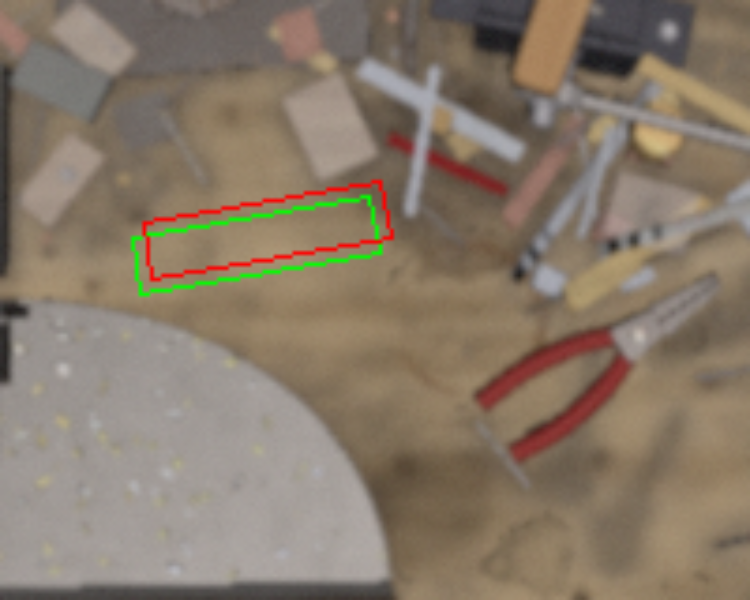

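```bash
python3 -m pendant '1 0 0 1.8 0 0 0;1 0 0 0.7 0 0 0;1 0 0 0.3 0 0 0;1 0 0 0 0 0 0' 40;  python3 -m pendant '1 0 0 0.2 0 0 0;1 0 0 0.1 0 0 0'
```

```text
time: 7.78
tcp_pos: [434.6, -149.1, 12.4]
orientation: [[-0.15, 0.989, 0.008], [0.989, 0.15, 0.001], [-0.0, 0.008, -1.0]]
ft_force: [0.8, 0.2, -0.8]
width: 25.5
time: 8.02
tcp_pos: [435.0, -149.1, 9.7]
orientation: [[-0.151, 0.989, 0.009], [0.989, 0.151, 0.001], [-0.001, 0.009, -1.0]]
ft_force: [-0.1, -0.9, -0.8]
width: 25.4
```

```bash
python3 -m pendant '1 0 0 0.3 0.5 0 0;1 0 0 0.3 0 0 0'; python3 -m pendant '1 0 0 0.2 0 0 0;1 0 0 0.1 0 0 0'
```

```text
time: 8.28
tcp_pos: [435.3, -149.1, 3.6]
orientation: [[-0.151, 0.989, -0.0], [0.989, 0.151, -0.001], [-0.001, -0.0, -1.0]]
ft_force: [-0.0, -0.5, 0.2]
width: 25.2
time: 8.52
tcp_pos: [435.3, -149.1, 3.2]
orientation: [[-0.149, 0.989, 0.001], [0.989, 0.149, 0.003], [0.003, 0.002, -1.0]]
ft_force: [-4.4, 2.3, 16.6]
width: 25.4
```

Contact (16 N up): the clamp rests on the bench. Release gently.

```bash
python3 -m pendant '1 0 0 -0.03 0 0 0;3 0 0 0 0 0 0;4 0 0 0 0 0 0;4 0 0 0 0 0 0;4 0 0 -1 0 0 0;4 0 0 -4 0 0 0;4 0 0 -5 0 0 0;4 0 0 -5 0 0 0' 40; python3 - <<'E'
from h import *
st();pic("wrist","w6");pic("top","t6",(200,180,440,350),3.1)
E
```

```text
time: 9.52
tcp_pos: [432.6, -149.8, 155.6]
orientation: [[-0.147, 0.989, -0.007], [0.989, 0.147, 0.002], [0.003, -0.007, -1.0]]
ft_force: [0.9, 0.6, -0.4]
width: 40.2
t 9.53 tcp [ 432.6 -149.8  155.6] F [ 0.9  0.6 -0.4] w 40.2 
 [[-0.147, 0.989, -0.007], [0.989, 0.147, 0.002], [0.003, -0.007, -1.0]] q [-0.49  0.29  0.86  2.11 -0.28  0.87  0.69]
```

View pics/w6.png

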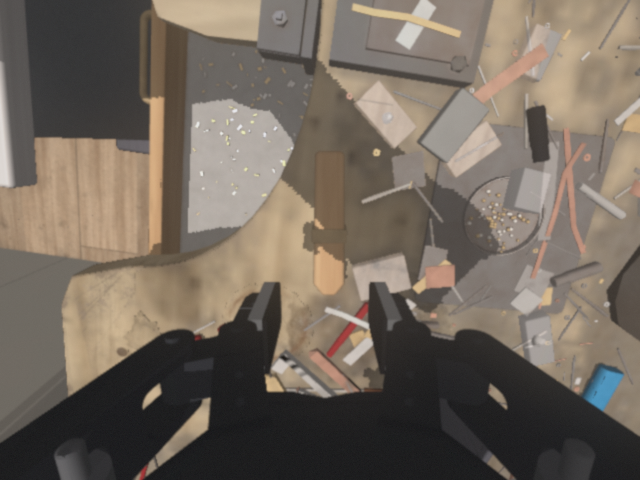

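View pics/t6.png

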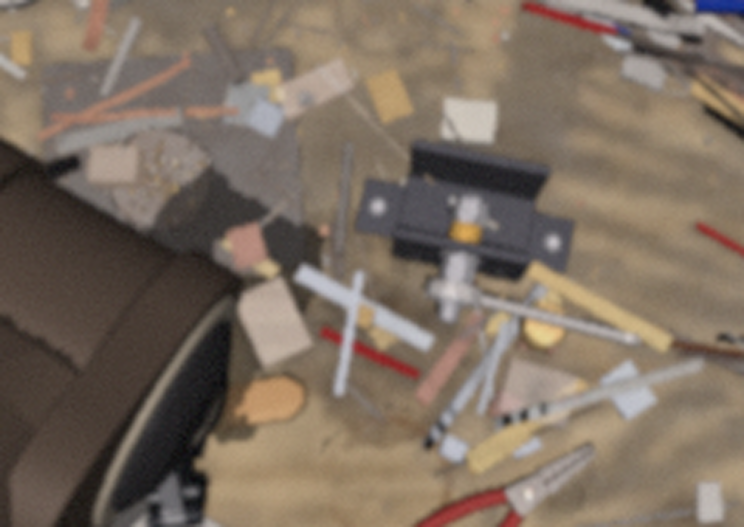

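```bash
python3 - <<'E'
from h import *
print("head top", pz("top",(470/3.1+200-.3,208/3.1+180-.3),79),"spacer",pz("top",(466/3.1+200-.3,232/3.1+180-.3),79.5))
yaw=-0.228; X=np.array([np.cos(yaw),np.sin(yaw),0]);Y=np.array([-np.sin(yaw),np.cos(yaw),0]);Z=np.array([0,0,1.])
O=np.array([545,-310.4,70.])
def hit(n,uv,lx):
    o,d=ray(n,uv); t=(lx-(o-O)@X)/(d@X); p=o+d*t-O; return np.array([p@Y,p@Z])
import sys
im=cv2.imread("pics/s5_full.png")[250:350,290:390];cv2.imwrite("pics/s5c.png",cv2.resize(im,None,fx=6,fy=6,interpolation=cv2.INTER_CUBIC))
for th in np.arange(.2,.55,.05):
    d=-Y*np.cos(th)-Z*np.sin(th)
    print(round(th,2),[proj(n,[O-49*X,O-49*X+d*129,O-54*X+d*120]).round(1).tolist() for n in("scene","top")])
E
```

```text
head top [ 549.2825058  -312.13898319   79.        ] spacer [ 534.84517485 -309.28254497   79.5       ]
0.2 [[[314.6, 268.3], [349.6, 328.8], [343.7, 325.0]], [[345.0, 275.7], [410.2, 290.9], [405.3, 292.4]]]
0.25 [[[314.6, 268.3], [349.1, 331.7], [343.2, 327.7]], [[345.0, 275.7], [408.9, 291.0], [404.1, 292.6]]]
0.3 [[[314.6, 268.3], [348.5, 334.4], [342.7, 330.3]], [[345.0, 275.7], [407.4, 291.1], [402.7, 292.6]]]
0.35 [[[314.6, 268.3], [347.8, 336.9], [342.0, 332.6]], [[345.0, 275.7], [405.8, 291.2], [401.3, 292.7]]]
0.4 [[[314.6, 268.3], [347.0, 339.2], [341.3, 334.8]], [[345.0, 275.7], [404.1, 291.2], [399.7, 292.7]]]
0.45 [[[314.6, 268.3], [346.1, 341.3], [340.6, 336.7]], [[345.0, 275.7], [402.3, 291.2], [398.0, 292.7]]]
0.5 [[[314.6, 268.3], [345.2, 343.2], [339.7, 338.5]], [[345.0, 275.7], [400.3, 291.1], [396.2, 292.6]]]
```

View pics/s5c.png

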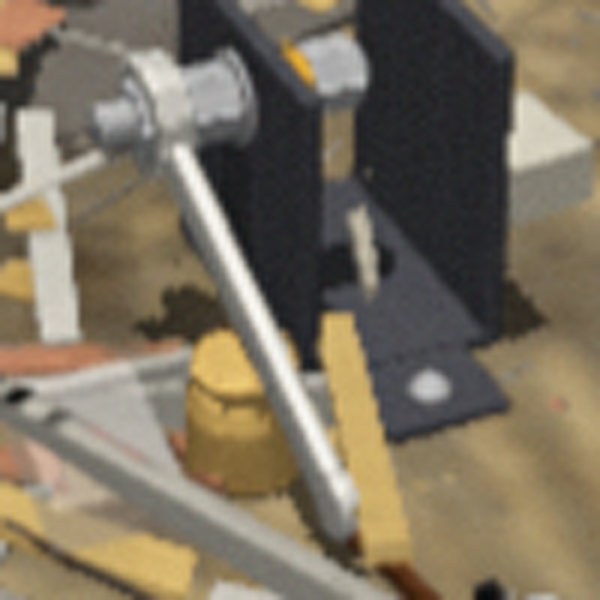

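```bash
cat >> h.py <<'E'
from scipy.spatial.transform import Rotation as Ro
YAW=-0.228
X=np.array([np.cos(YAW),np.sin(YAW),0]);Y=np.array([-np.sin(YAW),np.cos(YAW),0]);Z=np.array([0,0,1.])
O=np.array([548,-312.2,70.])
def goal(th,back,lx=6,dy=0,dz=0,hp=18.7):
    c,s=np.cos(th),np.sin(th); R=np.c_[-X,Y*c+Z*s,Y*s-Z*c]
    return R, O+lx*X+dy*R[:,1]+dz*Z+R[:,2]*(hp-back)
def need(th,back,**k):
    R,p=goal(th,back,**k); o=telemetry.get_obs(); C=np.array(o["orientation"])
    print("goal",p.round(1),"shift cm (cur tool)",(C.T@(p-o["tcp_pos"])/10).round(2),"rot deg",np.degrees(Ro.from_matrix(C.T@R).as_rotvec()).round(2))
E
python3 -m pendant '5 0 0 -1 0 0 -10;5 0 0 -1 0 0 -10;5 0 0 -1 0 0 -10;5 0 0 -1 0 0 -10;5 0 0 -1 0 0 -10;5 0 0 -1 0 0 -10;5 0 0 0 0 0 0'; python3 - <<'E'
from h import *
st();need(0,100);need(.38,100)
E
```

```text
time: 10.5
tcp_pos: [433.0, -150.2, 220.7]
orientation: [[-0.941, 0.337, 0.0], [0.337, 0.941, 0.004], [0.001, 0.004, -1.0]]
ft_force: [-0.1, 0.1, 0.4]
width: 49.8
t 10.5 tcp [ 433.  -150.2  220.7] F [-0.1  0.1  0.4] w 49.8 
 [[-0.941, 0.337, 0.0], [0.337, 0.941, 0.004], [0.001, 0.004, -1.0]] q [-0.38  0.14  0.69  2.03 -0.11  1.01  1.59]
goal [ 553.8 -313.6  151.3] shift cm (cur tool) [-16.9  -11.33   6.88] rot deg [ 0.23 -0.06 -6.65]
goal [ 547.  -342.9  145.5] shift cm (cur tool) [-17.25 -14.33   7.45] rot deg [-21.52   1.21  -6.58]
```

```bash
python3 -m pendant '5 -4.2 -2.8 0 0 0 -3.4;5 -4.2 -2.8 0 0 0 -3.4;5 -4.2 -3.2 0 0 0 0;5 -4.2 -3.2 0 0 0 0;5 0 0 1 -7 0 0;5 0 0 1 -7 0 0;5 0 0 1 -7 0 0;5 0 0 0 0 0 0'; python3 - <<'E'
from h import *
st();need(.38,100);need(.38,60); pic("wrist","w7")
E
```

```text
time: 11.5
tcp_pos: [566.0, -308.7, 180.6]
orientation: [[-0.969, 0.236, 0.08], [0.249, 0.897, 0.365], [0.014, 0.373, -0.928]]
ft_force: [-0.6, -0.3, -0.7]
width: 50.2
t 11.5 tcp [ 566.  -308.7  180.6] F [-0.6 -0.3 -0.7] w 50.2 
 [[-0.969, 0.236, 0.08], [0.249, 0.897, 0.365], [0.014, 0.373, -0.928]] q [ 0.28  0.63  0.52  1.52 -0.65  1.33  2.31]
goal [ 547.  -342.9  145.5] shift cm (cur tool) [ 0.94 -4.83  1.85] rot deg [ 0.17 -0.27 -1.54]
goal [ 550.4 -328.5  108.4] shift cm (cur tool) [ 0.92 -4.84  5.85] rot deg [ 0.17 -0.27 -1.54]
```

View pics/w7.png

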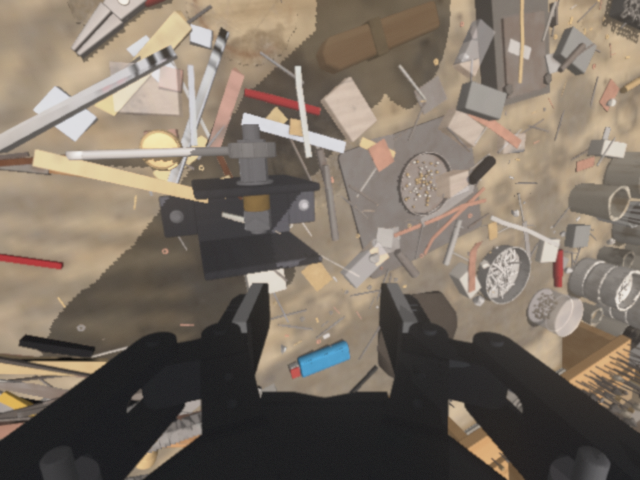

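```bash
cat >> h.py <<'E'
def overlay(name,out,crop,f,th,obs,O=O,n="wrist"):
    im=cv2.imread(f"pics/{name}_full.png"); x0,y0,x1,y1=crop
    im=cv2.resize(im[y0:y1,x0:x1],None,fx=f,fy=f,interpolation=cv2.INTER_CUBIC)
    def ln(P,col,cl=True):
        u=(proj(n,P,obs)-[x0,y0]+.5)*f-.5; cv2.polylines(im,[u.round().astype(int)],cl,col)
    B=O-70*Z
    for a,b in((-26,-20),(28,34)): ln([B+x*X+y*Y+92*Z for x,y in((a,-42),(a,42),(b,42),(b,-42))],(0,255,0))
    for x in(-7,7): ln([O+x*X+10.39*(np.cos(q)*Y+np.sin(q)*Z) for q in th+np.pi/6+np.arange(6)*np.pi/3],(0,0,255))
    for x in(-44,-54):
        d=-np.cos(th)*Y-np.sin(th)*Z; e=-np.sin(th)*Y+np.cos(th)*Z
        ln([O+x*X+d*15+e*7,O+x*X+d*129+e*7,O+x*X+d*129-e*7,O+x*X+d*15-e*7],(255,0,0))
    cv2.imwrite(f"pics/{out}.png",im)
E
python3 - <<'E'
from h import *
o=telemetry.get_obs()
overlay("w7","w7o",(55,110,335,290),2.8,.38,o)
overlay("w7","w7p",(190,130,340,270),4,.38,o,O=O+np.array([0,0,1000.]))
E
```

```text
(no output)
```

View pics/w7o.png

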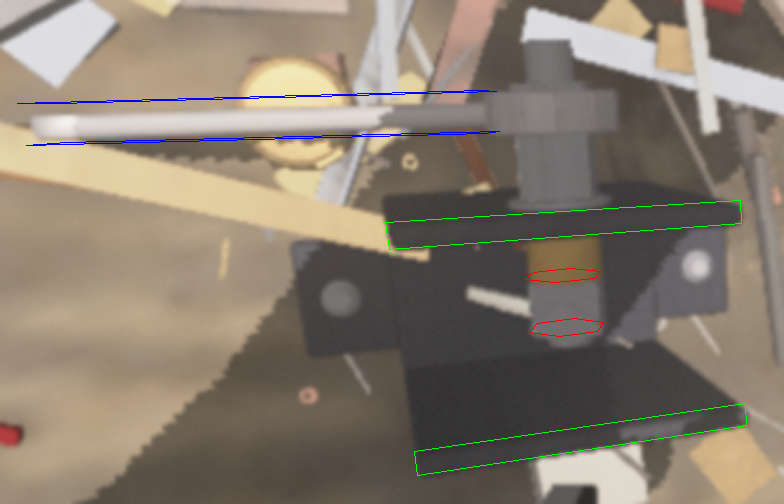

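View pics/w7p.png

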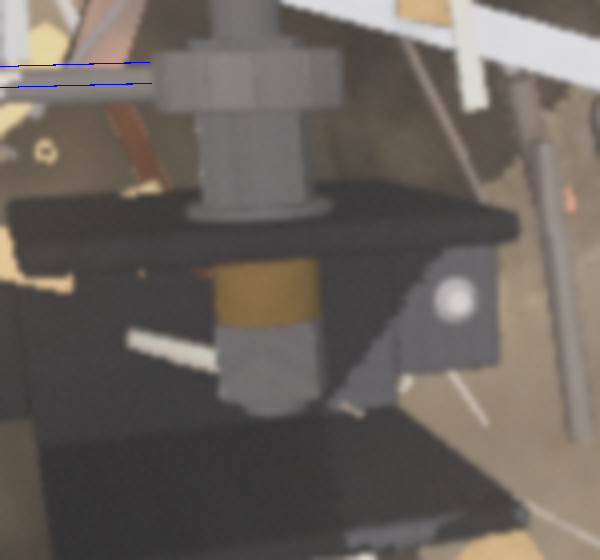

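```bash
python3 -m pendant '5 0.6 -4.8 0 0 0 -1.5;5 0 0 0 0 0 0'; python3 - <<'E'
from h import *
st();o=telemetry.get_obs();need(.38,60,lx=9); pic("wrist","w8");overlay("w8","w8o",(230,130,390,280),4,.38,o,O=O+np.array([0,0,1000.]));overlay("w8","w8p",(230,130,390,280),4,.38,o,O=O+2*X)
E
```

```text
time: 11.8
tcp_pos: [551.8, -347.9, 164.3]
orientation: [[-0.975, 0.206, 0.079], [0.22, 0.907, 0.36], [0.003, 0.368, -0.93]]
ft_force: [-0.5, 0.3, -0.3]
width: 49.9
t 11.8 tcp [ 551.8 -347.9  164.3] F [-0.5  0.3 -0.3] w 49.9 
 [[-0.975, 0.206, 0.079], [0.22, 0.907, 0.36], [0.003, 0.368, -0.93]] q [ 0.34  0.67  0.52  1.49 -0.65  1.34  2.39]
goal [ 553.3 -329.2  108.4] shift cm (cur tool) [ 0.25 -0.33  5.89] rot deg [-0.18 -0.27  0.24]
```

View pics/w8o.png

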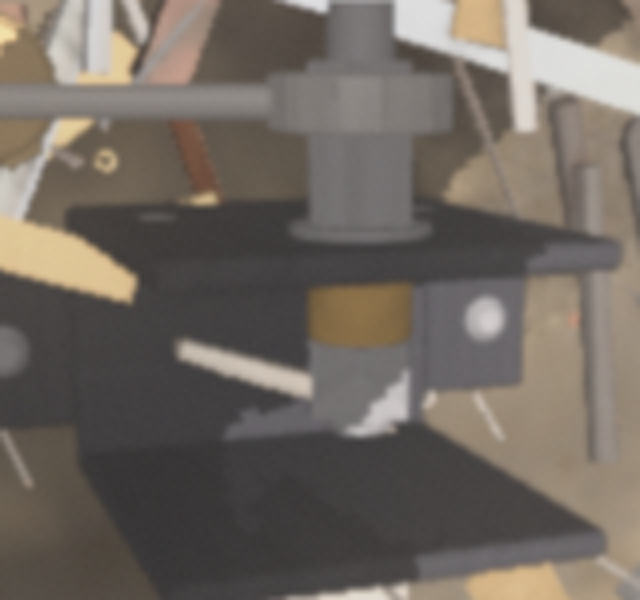

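View pics/w8p.png

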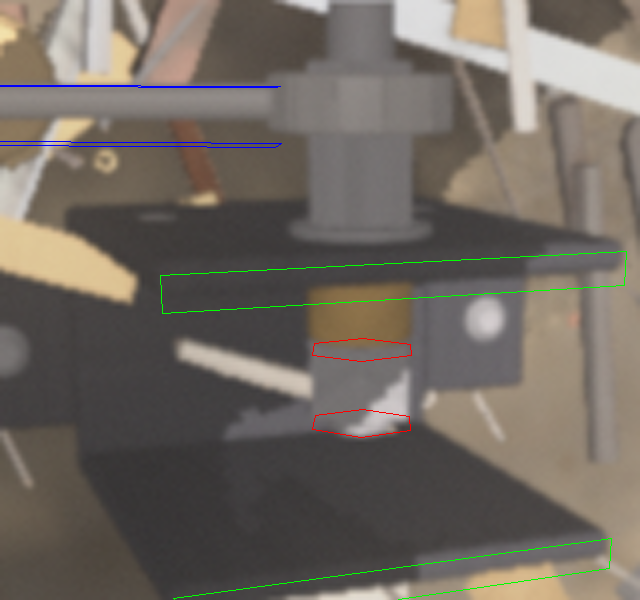

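```bash
python3 -m pendant '5 0.25 -0.3 2 0 0 0;5 0 0 2 0 0 0;5 0 0 1.5 0 0 0;5 0 0 0 0 0 0'; python3 - <<'E'
from h import *
st();o=telemetry.get_obs();need(.38,20,lx=9); pic("wrist","w9");overlay("w9","w9p",(210,130,430,310),3.3,.38,o,O=O+2*X)
E
```

```text
time: 12.35
tcp_pos: [560.7, -320.6, 113.9]
orientation: [[-0.978, 0.195, 0.08], [0.211, 0.909, 0.359], [-0.003, 0.368, -0.93]]
ft_force: [0.4, -0.6, 0.5]
width: 49.8
t 12.35 tcp [ 560.7 -320.6  113.9] F [ 0.4 -0.6  0.5] w 49.8 
 [[-0.978, 0.195, 0.08], [0.211, 0.909, 0.359], [-0.003, 0.368, -0.93]] q [ 0.32  0.71  0.49  1.56 -0.68  1.23  2.42]
goal [ 556.7 -314.7   71.2] shift cm (cur tool) [ 0.53 -1.11  4.15] rot deg [-0.18 -0.19  0.9 ]
```

View pics/w9p.png

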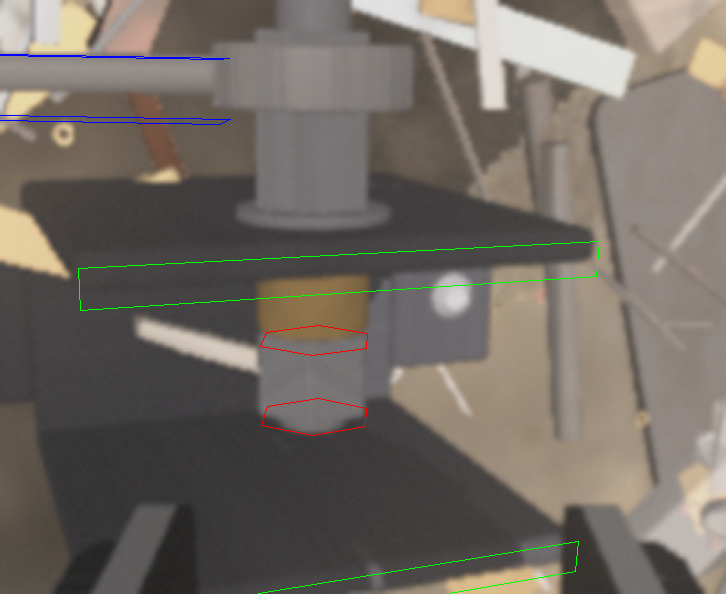

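```bash
python3 -m pendant '5 0.5 -1.15 0.5 0 0 0.9;5 0 0 1.2 0 0 0;5 0 -0.3 1 0 0 0;5 0 0 0 0 0 0'; python3 - <<'E'
from h import *
st();o=telemetry.get_obs();need(.38,0,lx=9); pic("wrist","w10");overlay("w10","w10p",(170,130,470,350),2.5,.38,o,O=O+2*X)
E
```

```text
time: 12.9
tcp_pos: [554.6, -325.6, 82.8]
orientation: [[-0.974, 0.213, 0.082], [0.228, 0.906, 0.357], [0.001, 0.366, -0.931]]
ft_force: [0.2, 0.3, -0.1]
width: 50.1
t 12.9 tcp [ 554.6 -325.6   82.8] F [ 0.2  0.3 -0.1] w 50.1 
 [[-0.974, 0.213, 0.082], [0.228, 0.906, 0.357], [0.001, 0.366, -0.931]] q [ 0.33  0.74  0.48  1.59 -0.7   1.19  2.44]
goal [ 558.3 -307.5   52.6] shift cm (cur tool) [0.05 0.61 3.49] rot deg [-0.29 -0.03 -0.15]
```

View pics/w10p.png

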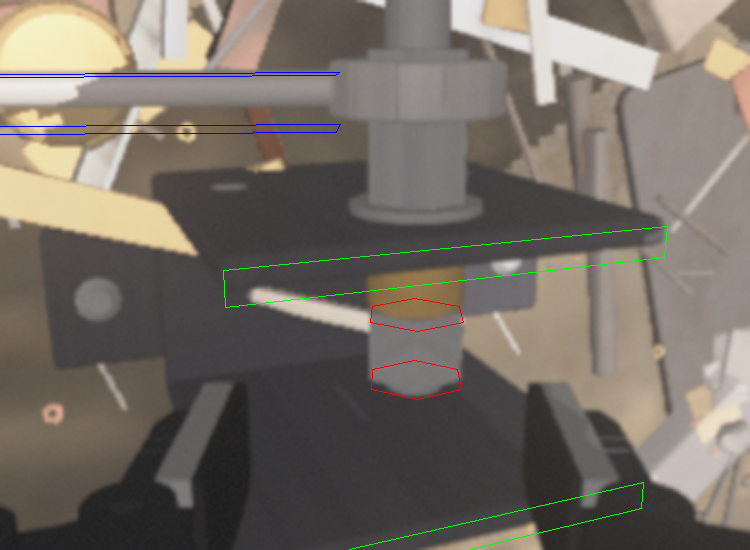

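```bash
python3 -m pendant '5 0 0.6 0.3 0 0 0;5 0 0 1.2 0 0 0;5 0 0 0.8 0 0 0;5 0 0 0 0 0 0'; python3 - <<'E'
from h import *
st();o=telemetry.get_obs();need(.38,0,lx=9); pic("wrist","w11");overlay("w11","w11p",(170,130,470,350),2.5,.38,o,O=O+2*X)
E
```

```text
time: 13.45
tcp_pos: [558.9, -310.7, 63.3]
orientation: [[-0.974, 0.211, 0.083], [0.227, 0.906, 0.357], [-0.0, 0.366, -0.931]]
ft_force: [0.1, 0.5, 0.6]
width: 49.8
t 13.45 tcp [ 558.9 -310.7   63.3] F [0.1 0.5 0.6] w 49.8 
 [[-0.974, 0.211, 0.083], [0.227, 0.906, 0.357], [-0.0, 0.366, -0.931]] q [ 0.32  0.75  0.47  1.62 -0.72  1.14  2.45]
goal [ 558.3 -307.5   52.6] shift cm (cur tool) [ 0.13 -0.11  1.1 ] rot deg [-0.29  0.03 -0.07]
```

View pics/w11p.png

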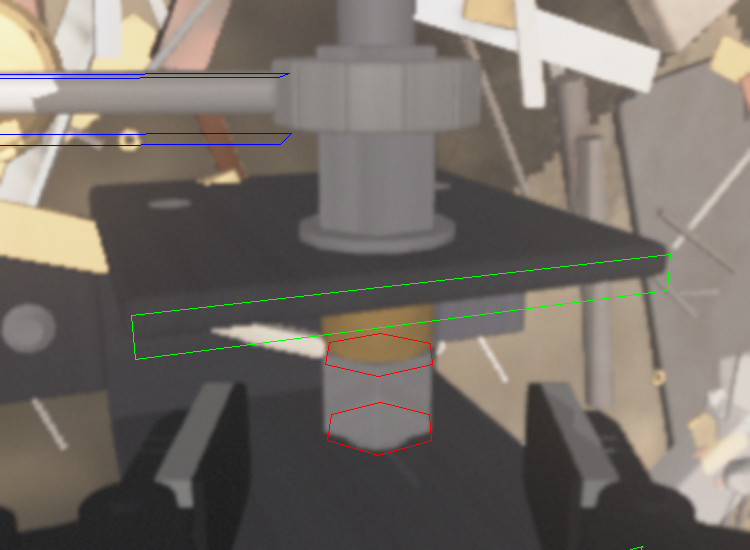

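```bash
python3 -m pendant '5 0.1 -0.15 0.7 0 0 0;5 0 0 0.5 0 0 0;5 0 0 0 0 0 0'; python3 - <<'E'
from h import *
st();o=telemetry.get_obs();need(.38,0,lx=9); pic("wrist","w12");overlay("w12","w12p",(170,130,470,350),2.5,.38,o,O=O+2*X)
pic("scene","s12",(290,230,400,340),5)
E
```

```text
time: 13.88
tcp_pos: [558.6, -308.2, 51.2]
orientation: [[-0.974, 0.212, 0.084], [0.228, 0.906, 0.356], [-0.001, 0.366, -0.931]]
ft_force: [-0.4, 0.7, -0.5]
width: 49.9
t 13.88 tcp [ 558.6 -308.2   51.2] F [-0.4  0.7 -0.5] w 49.9 
 [[-0.974, 0.212, 0.084], [0.228, 0.906, 0.356], [-0.001, 0.366, -0.931]] q [ 0.32  0.76  0.46  1.63 -0.73  1.12  2.46]
goal [ 558.3 -307.5   52.6] shift cm (cur tool) [ 0.04  0.11 -0.11] rot deg [-0.33  0.08 -0.09]
```

View pics/w12p.png

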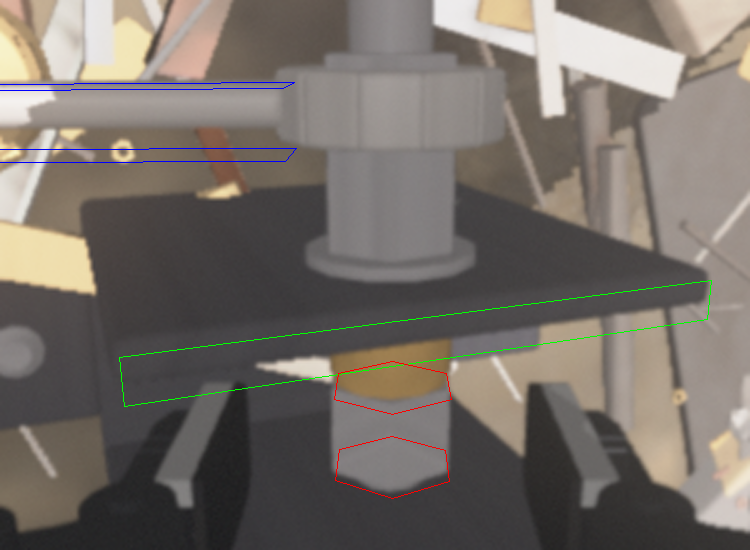

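View pics/s12.png

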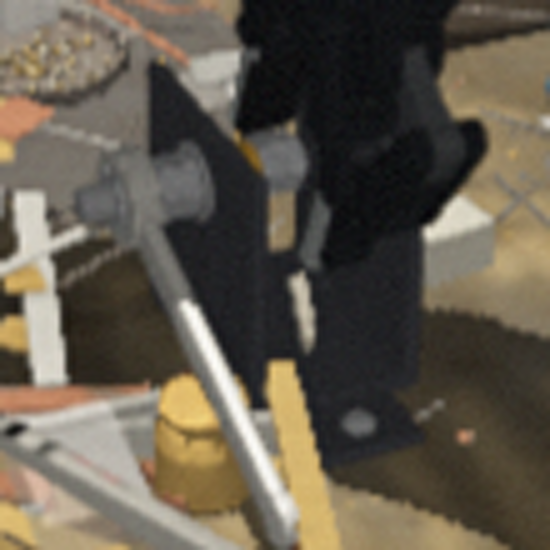

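```bash
python3 - <<'E'
from h import *
o=telemetry.get_obs();R=np.array(o["orientation"]);t=np.array(o["tcp_pos"])
P=[t+R@np.array(v) for v in ([11,-25,-5],[-11,-25,-5],[11,-25,-30],[-11,-25,-30])]
print((((proj("scene",P)-[290,230]+.5)*5)-.5).round(0).tolist())
print("head ends",(((proj("scene",[O-7*X,O+7*X,O-5*X,O+9*X])-[290,230]+.5)*5)-.5).round(0).tolist())
print("wrist pads",(((proj("wrist",P,o)-[170,130]+.5)*2.5)-.5).round(0).tolist())
E
```

```text
[[299.0, 251.0], [361.0, 236.0], [313.0, 203.0], [376.0, 188.0]]
head ends [[258.0, 164.0], [298.0, 155.0], [264.0, 163.0], [304.0, 153.0]]
wrist pads [[246.0, 370.0], [251.0, 480.0], [219.0, 433.0], [226.0, 561.0]]
```

```bash
python3 -m pendant '5 0.15 0 0 0 0 0;4 0 0 0 0 0 0;3 0 0 0 0 0 0;2.4 0 0 0 0 0 0;2.1 0 0 0 0 0 0;2.1 0 0 0 0 0 0' 30; python3 - <<'E'
from h import *
st();o=telemetry.get_obs();need(.38,0,lx=8); pic("wrist","w13",(170,130,470,350),2.5)
E
```

```text
time: 14.72
tcp_pos: [557.3, -308.6, 52.2]
orientation: [[-0.974, 0.212, 0.085], [0.228, 0.907, 0.355], [-0.002, 0.365, -0.931]]
ft_force: [0.1, -0.2, -0.5]
width: 20.9
t 14.72 tcp [ 557.3 -308.6   52.2] F [ 0.1 -0.2 -0.5] w 20.9 
 [[-0.974, 0.212, 0.085], [0.228, 0.907, 0.355], [-0.002, 0.365, -0.931]] q [ 0.32  0.76  0.46  1.63 -0.73  1.12  2.46]
goal [ 557.4 -307.3   52.6] shift cm (cur tool) [0.03 0.14 0.01] rot deg [-0.37  0.17 -0.08]
```

View pics/w13.png

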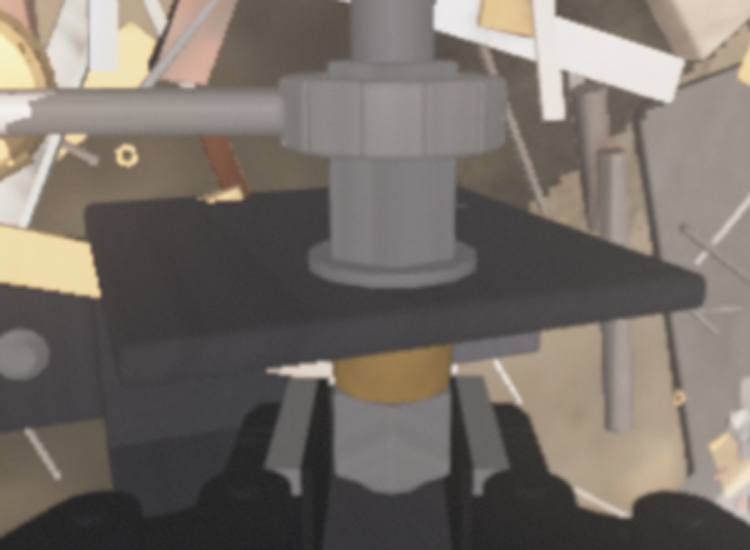

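```bash
python3 -m pendant '1.8 0 0 0 0 0 0;1.5 0 0 0 0 0 0;1.2 0 0 0 0 0 0' 30;python3 -m pendant '1 0 0 0 0 0 0;1 0 0 0 0 0 0' 70; python3 - <<'E'
from h import *
st();o=telemetry.get_obs();need(0,0,lx=8); pic("wrist","w14",(170,130,470,350),2.5)
print(o["wrist_torque"])
E
```

```text
time: 15.15
tcp_pos: [557.6, -307.9, 52.6]
orientation: [[-0.974, 0.211, 0.085], [0.228, 0.906, 0.356], [-0.002, 0.366, -0.931]]
ft_force: [0.4, 1.2, 1.0]
width: 17.2
time: 15.4
tcp_pos: [557.6, -307.9, 52.7]
orientation: [[-0.974, 0.211, 0.085], [0.228, 0.906, 0.356], [-0.002, 0.366, -0.931]]
ft_force: [0.6, 1.0, 1.3]
width: 16.0
t 15.4 tcp [ 557.6 -307.9   52.7] F [0.6 1.  1.3] w 16.0 
 [[-0.974, 0.211, 0.085], [0.228, 0.906, 0.356], [-0.002, 0.366, -0.931]] q [ 0.32  0.76  0.46  1.63 -0.73  1.12  2.46]
goal [ 555.8 -314.    51.3] shift cm (cur tool) [ 0.04 -0.64 -0.11] rot deg [21.46  0.15 -0.06]
[-0.09831416  0.12449059 -0.04038843]
```

View pics/w14.png

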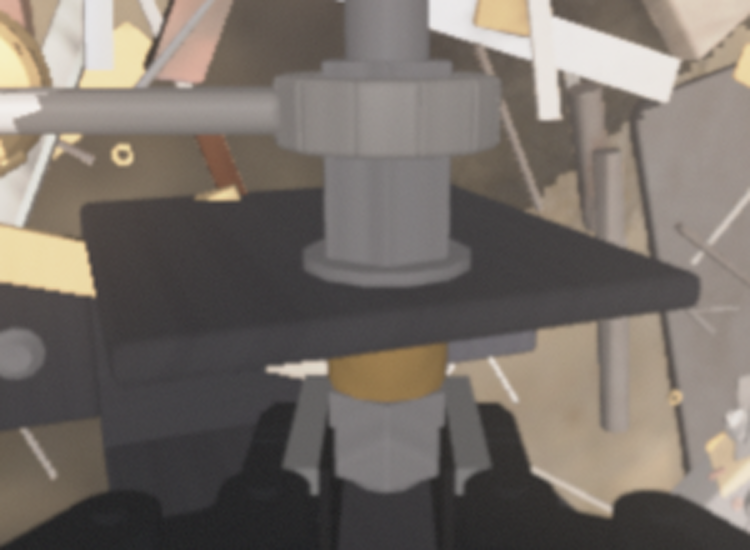

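```bash
cat >> h.py <<'E'
def lvl(g=np.array([556.0,-314.6,70.1])):
    o=telemetry.get_obs();R=np.array(o["orientation"]);t=np.array(o["tcp_pos"])
    h=t-18.7*R[:,2]; print("grip pt",h.round(1),"err tool cm",(R.T@(g-h)/10).round(3),"roll deg",np.degrees(np.arcsin(R[2,1])).round(2),"yz:",R[2].round(3),"F",o["ft_force"].round(1),"M",o["wrist_torque"].round(2),"w",round(o["width"],1),"t",round(o["time"],2))
E
python3 -m pendant '1 0 -0.12 0 3.6 0 0;1 0 -0.12 0 3.6 0 0' >/dev/null; python3 -c "
from h import *
lvl()"
```

```text
grip pt [ 556.  -314.6   70.1] err tool cm [ 0.    -0.001 -0.002] roll deg 14.23 yz: [-0.002  0.246 -0.969] F [ 0.3  1.8 -1.8] M [0.04 0.14 0.04] w 16.1 t 15.7
```

```bash
python3 -m pendant '1 0 -0.12 0 3.6 0 0;1 0 -0.12 0 3.6 0 0;1 0 -0.12 0 3.6 0 0;1 0 -0.11 0 3.4 0 0;1 0 0 0 0 0 0' >/dev/null; python3 - <<'E'
from h import *
lvl();st();o=telemetry.get_obs();pic("wrist","w15",(0,100,480,350),1.6); pic("scene","s15",(290,230,410,350),5)
overlay("s15","s15o",(290,230,410,350),5,0,o,O=O+1*X,n="scene")
E
```

```text
grip pt [ 556.  -314.6   70.1] err tool cm [ 0.002 -0.004  0.001] roll deg -0.54 yz: [-0.003 -0.009 -1.   ] F [-1.1 -1.4  0.7] M [-0.17  0.09  0.04] w 15.8 t 16.32
t 16.32 tcp [ 556.  -314.7   51.4] F [-1.1 -1.4  0.7] w 15.8 
 [[-0.974, 0.228, 0.001], [0.228, 0.974, -0.01], [-0.003, -0.009, -1.0]] q [-0.    0.71  0.64  1.75 -0.53  0.85  2.23]
```

View pics/w15.png

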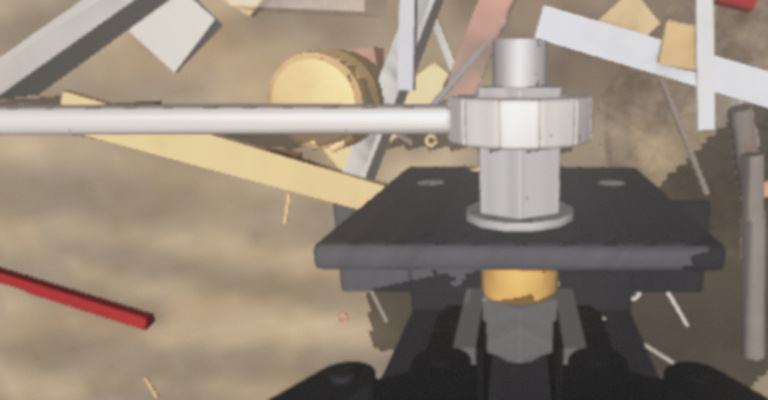

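View pics/s15o.png

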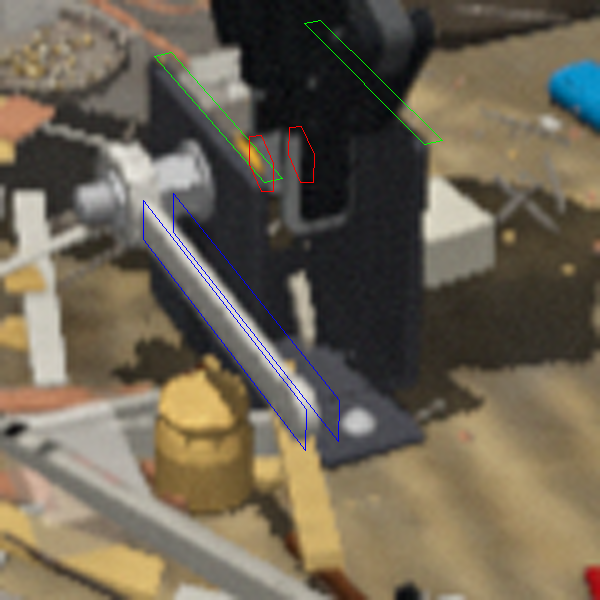

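```bash
python3 -m pendant '1 0 0.02 0 -0.5 0 0;1 0 0 0 0 0 0;1 0 0 0 0 0 0' >/dev/null; python3 - <<'E'
from h import *
lvl();pic("scene","s16",(300,250,370,320),8.5)
pic("top","t16",(320,220,440,320),6)
E
```

```text
grip pt [ 556.  -314.6   70.1] err tool cm [0.002 0.001 0.   ] roll deg 0.29 yz: [-0.003  0.005 -1.   ] F [0.5 1.1 1.8] M [0.29 0.02 0.09] w 16.4 t 16.8
```

View pics/s16.png

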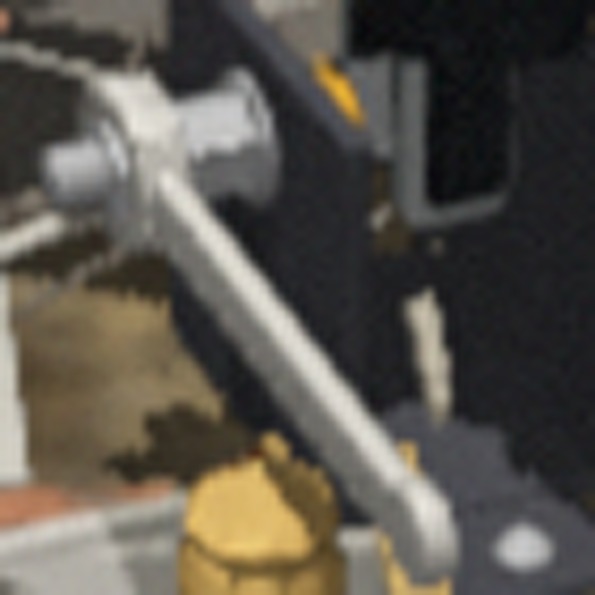

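View pics/t16.png

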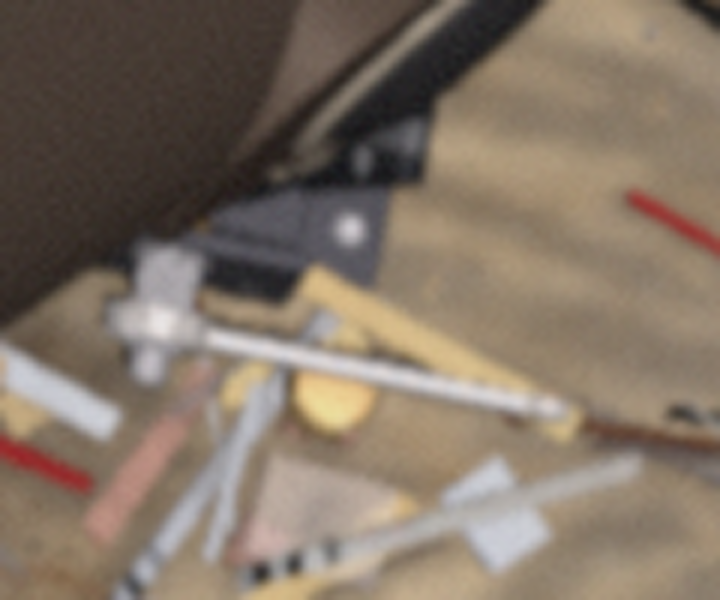

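```bash
python3 - <<'E'
from h import *
O2=O+1.5*X
im=cv2.imread("pics/s16_full.png").astype(np.uint8)
for th in (-.1,-.05,0,.05,.1):
    d=-np.cos(th)*Y-np.sin(th)*Z; e=-np.sin(th)*Y+np.cos(th)*Z
    r=[]
    for x,h in((-44,7),(-54,7),(-54,-7)):
        p=proj("scene",[O2+x*X+d*25+e*h,O2+x*X+d*115+e*h]);p=(p-[300,250]+.5)*8.5-.5
        r.append((p.round(0).tolist(),round((p[1,1]-p[0,1])/(p[1,0]-p[0,0]),3)))
    print(th,r)
E
```

```text
-0.1 [([[232.0, 172.0], [454.0, 400.0]], np.float64(1.024)), ([[180.0, 184.0], [398.0, 414.0]], np.float64(1.057)), ([[184.0, 254.0], [400.0, 490.0]], np.float64(1.089))]
-0.05 [([[233.0, 179.0], [455.0, 431.0]], np.float64(1.132)), ([[181.0, 191.0], [399.0, 446.0]], np.float64(1.167)), ([[183.0, 259.0], [400.0, 518.0]], np.float64(1.198))]
0 [([[234.0, 186.0], [456.0, 462.0]], np.float64(1.24)), ([[182.0, 198.0], [400.0, 477.0]], np.float64(1.276)), ([[183.0, 264.0], [399.0, 546.0]], np.float64(1.306))]
0.05 [([[234.0, 193.0], [456.0, 491.0]], np.float64(1.347)), ([[183.0, 205.0], [400.0, 506.0]], np.float64(1.384)), ([[182.0, 269.0], [397.0, 573.0]], np.float64(1.413))]
0.1 [([[235.0, 200.0], [455.0, 519.0]], np.float64(1.455)), ([[183.0, 212.0], [399.0, 534.0]], np.float64(1.493)), ([[181.0, 273.0], [395.0, 598.0]], np.float64(1.521))]
```

```bash
python3 - <<'E'
from h import *
acc=[]
for k in range(3):
    im=snapshot("scene").astype(float).mean(2)
    acc.append(im)
im=np.mean(acc,0)
pts=[]
for v in range(276,298):
    # expected col of rear upper edge
    uc=300+(182+(( (v-250)*8.5)-185)/1.206)/8.5
    u=np.arange(int(uc)-6,int(uc)+7); g=np.diff(im[v,u]); i=np.argmin(g)
    if 0<i<len(g)-1:
        a,b,c=g[i-1:i+2]; s=.5*(a-c)/(a-2*b+c); pts.append((u[i]+.5+s,v,g[i]))
P=np.array(pts);print(P.round(2).tolist())
k=np.polyfit(P[:,1],P[:,0],1);print("slope",1/k[0],"res",np.std(np.polyval(k,P[:,1])-P[:,0]))
O2=O+1.5*X
for x in(-44,-46,-47):
  for th in(-.04,-.02,0,.02,.04):
    d=-np.cos(th)*Y-np.sin(th)*Z; e=-np.sin(th)*Y+np.cos(th)*Z
    p=proj("scene",[O2+x*X+d*t+e*7 for t in(25,60,95)]);print(x,th,p.round(1).tolist(),(p[2]-p[0])[1]/(p[2]-p[0])[0], "edge col at p1 row",np.polyval(k,p[1,1]).round(2))
E
```

```text
[[325.52, 276.0, -86.0], [326.44, 277.0, -84.89], [327.34, 278.0, -93.67], [327.79, 279.0, -85.44], [328.56, 280.0, -89.89], [329.46, 281.0, -86.11], [330.37, 282.0, -89.44], [331.28, 283.0, -87.89], [331.61, 284.0, -92.0], [332.53, 285.0, -80.67], [333.45, 286.0, -81.0], [334.37, 287.0, -92.33], [334.8, 288.0, -81.22], [335.59, 289.0, -84.44], [336.47, 290.0, -79.22], [337.42, 291.0, -86.78], [338.3, 292.0, -88.67], [338.6, 293.0, -94.56], [339.51, 294.0, -78.44], [340.51, 295.0, -77.0], [341.41, 296.0, -89.56], [341.99, 297.0, -76.67]]
slope 1.278562453900236 res 0.14987169668255051
-44 -0.04 [[327.0, 270.8], [336.5, 281.9], [346.9, 293.8]] 1.1540667531158397 edge col at p1 row 330.15
-44 -0.02 [[327.0, 271.1], [336.6, 282.6], [346.9, 295.0]] 1.1970663104979675 edge col at p1 row 330.73
-44 0 [[327.0, 271.4], [336.6, 283.3], [346.9, 296.1]] 1.2399835040405365 edge col at p1 row 331.31
-44 0.02 [[327.1, 271.8], [336.6, 284.1], [347.0, 297.3]] 1.2828530577452562 edge col at p1 row 331.87
-44 0.04 [[327.1, 272.1], [336.7, 284.8], [347.0, 298.4]] 1.325709549181793 edge col at p1 row 33
[... 330 characters left out ...]
 272.1], [335.4, 284.4], [345.7, 297.6]] 1.289947083291306 edge col at p1 row 332.12
-46 0.04 [[325.9, 272.4], [335.4, 285.1], [345.7, 298.7]] 1.3329105979708793 edge col at p1 row 332.68
-47 -0.04 [[325.1, 271.2], [334.7, 282.3], [344.9, 294.3]] 1.1642079055745562 edge col at p1 row 330.51
-47 -0.02 [[325.2, 271.6], [334.7, 283.1], [345.0, 295.5]] 1.2073920204279802 edge col at p1 row 331.09
-47 0 [[325.2, 271.9], [334.7, 283.8], [345.0, 296.6]] 1.2504856328517404 edge col at p1 row 331.67
-47 0.02 [[325.3, 272.2], [334.8, 284.5], [345.0, 297.8]] 1.2935236462483848 edge col at p1 row 332.24
-47 0.04 [[325.3, 272.5], [334.8, 285.2], [345.0, 298.9]] 1.3365407920706593 edge col at p1 row 332.8
```

```bash
python3 -m pendant '1 0 -0.02 0 0.5 0 0;1 0 0 0 0 0 0;1 0 0 0 0 0 0' >/dev/null; python3 -c "
from h import *
lvl()"; python3 -m pendant '1 0 0 0 0 0 0;1 0 0 0 0 0 0;1 0 0 0 0 0 0;1 0 0 0 0 0 0' 80 >/dev/null; python3 - <<'E'
from h import *
lvl()
im=np.mean([snapshot("scene").astype(float).mean(2) for _ in range(3)],0)
P=[]
for v in range(274,299):
    uc=324.4+(v-274.6)/1.27
    u=np.arange(int(uc)-6,int(uc)+7); g=np.diff(im[v,u]); i=np.argmin(g); a,b,c=g[i-1:i+2]; P.append((u[i]+.5+.5*(a-c)/(a-2*b+c),v))
P=np.array(P);k=np.polyfit(P[:,1],P[:,0],1);print("slope",1/k[0],"col@285",np.polyval(k,285))
pic("scene","s17");pic("top","t17",(220,200,440,360),3.4);lvl()
E
```

```text
grip pt [ 556.  -314.6   70.1] err tool cm [0.003 0.001 0.   ] roll deg -0.3 yz: [-0.003 -0.005 -1.   ] F [-1.3  0.3  1. ] M [0.19 0.06 0.03] w 15.8 t 17.43
grip pt [ 556.  -314.6   70.1] err tool cm [-0.001 -0.001 -0.002] roll deg -0.3 yz: [-0.003 -0.005 -1.   ] F [-1.   1.   2.4] M [0.27 0.1  0.08] w 15.7 t 17.93
slope 1.2559510907347327 col@285 332.88368357965146
grip pt [ 556.  -314.6   70.1] err tool cm [0.002 0.002 0.001] roll deg -0.3 yz: [-0.003 -0.005 -1.   ] F [-0.9  0.8  1.1] M [0.26 0.08 0.08] w 15.7 t 18.18
```

View pics/s17.png

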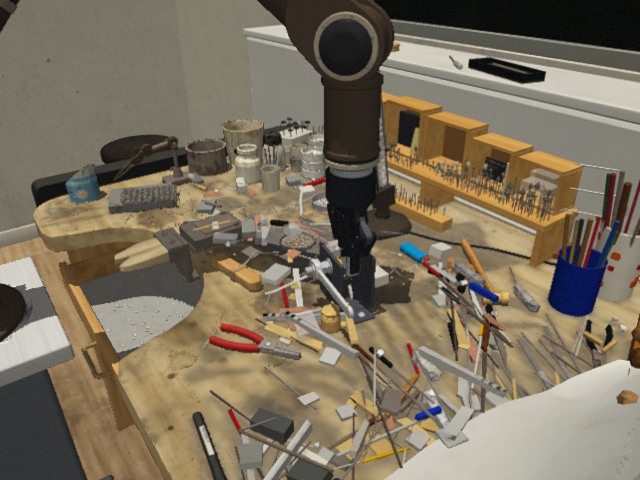

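View pics/t17.png

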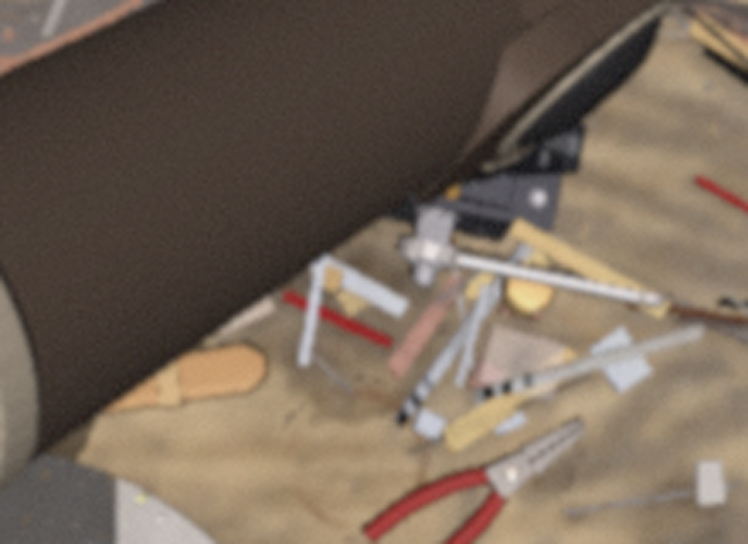

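```bash
python3 -c "
from rig import ticket
print(ticket.close_job())
from h import *
lvl()"
```

```text
the job is handed in; nothing more can be done
None
the job is handed in; nothing more can be done
```

The job is handed in at about 18 s of the 51 s allowed. The gripper is still holding the bolt head and the spanner is level.

- **Ring clamp:** I lifted it off the bracket and laid it on the bare bench around x = 0.435, y = -0.15. I lowered it until it touched the bench (16 N upward) before opening the fingers. I set it a little to the right of the suggested spot and turned it about 60°, so that its end would not overhang the cut-out in the bench edge.
- **Bolt head:** I entered the gap with the tool tilted 0.38 rad to match the sagging flats and gripped them clear of the spacer. I then turned about 22° about the bolt's axis, using the head only.
- **Last checks:**
  - **Level:** The gripper's own roll reads -0.3°. Fitting the handle's edge in the scene camera gives about +0.003 rad.
  - **Hold:** It did not change over the last half second, with an 80 N grip and wrist forces under 3 N.
  - **Oiler:** The spanner stands clear of the oiler, which looks unmoved.
  - **Other things:** The pliers look unmoved in the last pictures. I did not measure the tray or the lighter again at the end.

One reading disagreed: with the head gripped, the fingers read about 16 mm against the 18 mm given. The pictures show the pads flat on the head's flats, so I took this as the pads giving slightly.

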